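# Load a shaft block into the spring-flap drill jig

## Task

Load the aluminium block that stands on the slideway of the drill jig: press the jig's thumb bar down with one fingertip to raise its spring-closed flap, and with the other fingertip push the block under the raised flap until it is fully home against the two stop pins. Then let go, so that the flap springs shut flat on top of the block, ready for drilling. Only press and push: do not pick up or tip the block, and leave the other loose things where they are.

Things in the scene. Friction and masses are not known exactly. Their poses are not given: they have to be found in the camera images.
- block: the aluminium shaft block to be loaded: 40 mm long (x), 37 mm wide (y), 30 mm high, with a lined cross bore along y and a clamping slit; about 0.1 kg, standing on the jig's slideway between the rails, its flat ends along the slideway. Origin: centre of its underside; z up. Another block just like it lies on the table and is not to be used.
- jig: drill jig: grey metal base 160 x 92 mm, fixed on the table, with a level slideway 20 mm above the table. Origin: table height, straight below the block's final place. x: pushing direction, from the open mouth to the stop pins; y: across, towards the thumb bar; z up. The slideway runs from x = -115 to +45 mm between two rails 8 mm high, at y = 20 to 26 and -26 to -20 mm.
- nest (a point): the centre of the block's final place, on the slideway surface: the block's origin comes here when its far end touches both stop pins. The pins (8 mm diameter, 16 mm high) stand at x = +24, y = +12 and -12 mm in the jig frame.
- flap (a joint): angle of the flap, rad: 0 shut and empty, 0.15 flat on a block, 0.55 fully open. Steel plate 6 mm thick with a drill guide, over x = -14 to 20, y = -18 to 40 mm (jig frame). Shut, its underside is 20 to 27 mm above the slideway and stops the 30 mm high block; it clears it from 0.21. Holding it at 0.35 takes about 5 to 8 N on the middle of the thumb bar. Top at most 88 mm above the table.
- flap_hinge (a point): middle of the hinge axis, which runs parallel to the jig's x axis at y = +46 mm, 40 mm above the table, between two lugs at x = -24 to -17 and +24 to +31 mm, y = 37 to 55 mm, 49 mm high. A torsion spring here shuts the flap.
- thumb_bar (a point): upper face of the thumb bar, on its centre line, at jig x = -60 mm. A flat steel strip, one piece with the flap, from x = -115 to 20 and y = 62 to 96 mm, beside the slideway: a fingertip can slide along it while holding it down. It slopes up outwards by 0.3 rad when shut and is level at 0.3 rad, its top then 31 mm above the table (41 mm when shut, 23 mm fully open).
- next_block: a second, equal aluminium block, 40 x 37 x 30 mm, standing on the table beside the jig; leave it. Origin: centre of its underside
- brass_bush: brass bushing, 36 mm diameter, 30 mm high, standing on the table beyond the thumb bar; leave it. Origin: centre of its underside
- ball_bearing: steel ball bearing, 52 mm diameter, 15 mm high, lying on the table beside the jig; leave it. Origin: centre of its underside
- hex_nut: steel hexagon nut, 28 mm across corners, 13 mm high, lying on the table beyond the thumb bar; leave it. Origin: centre of its underside
Mind the look-alikes: they are no part of the job. What is shaped like the block but blue or red is not meant.

How it is judged:
On the way, in this order (a step that is already met when the one before it is completed fails the run):
1. the flap is held open while the block still stands in front of it (value of joint flap above 0.2 rad and x of block in the frame of jig below -0.034 m), for 0.2 s.
2. the block has been pushed home against the pins with the flap still held open (value of joint flap above 0.18 rad and horizontal distance between block and nest below 0.004 m), for 0.1 s.
At the end, for the whole second after the job is handed in: The block stands upright (within 0.06 rad) and square (within 0.1 rad) on the slideway, within 4 mm of its place against the stop pins, at rest; the flap has sprung shut flat on its top (0.11 to 0.19 rad); the second block, the bushing, the bearing and the nut are within 20 mm of where they stood (horizontal distance between block and nest below 0.004 m and angle between the x axis of block and the x axis of jig, either way round below 0.1 rad and height (world z) of block between 0.017 and 0.023 m and angle between block's own z axis and vertical below 0.06 rad and value of joint flap between 0.11 and 0.19 rad and linear speed of block below 0.01 m/s and distance of each of next_block, brass_bush, ball_bearing, hex_nut from where it was at the start of the episode below 0.02 m); the robot touches nothing.
It fails at once if the block was lifted off the slideway (more than 10 mm) or pushed off it (height (world z) of block above 0.03 m or height (world z) of block below 0.012 m).
It fails at once if the block was tipped by more than about 25 degrees (angle between block's own z axis and vertical above 0.45 rad).
It fails at once if another loose thing was moved or lifted (distance of any of next_block, brass_bush, ball_bearing, hex_nut from where it was at the start of the episode above 0.02 m).
It also fails if it takes over 45 s, if anything falls off the work surface, if the arm or the gripper's body presses on something with over 40 N, if the wrist force passes 120 N, or if a joint passes its speed limit or range.

## Robot

A 6-joint arm with a two-finger parallel gripper is mounted at the origin on a cart in front of the work surface, level with it; the furniture and walls round the work are solid. World frame = base frame: x ahead of the robot, y to its left, z up, the work surface at z = 0. Lengths are in m, angles in rad, forces in N, time in s.
With the tool pointing down it reaches from about 0.35 to 0.85 m from the base axis. Payload 8.1 kg.
Tool frame: the origin (TCP) lies at the centre of the arm's flange, where the gripper is bolted on; the fingertips stand 186 mm ahead of it and the grasp point (between the pads) lies 167 mm ahead of it; z points along the fingers, y is the line along which they close (so a half turn about z gives the same grasp; the last joint's range is limited). The gripper opens to 93 mm and grips with 3 to 60 N. Pads are 15 mm wide; open, the fingers measure 128 mm over their backs; the gripper's body (75 mm by 188 mm) begins 65 mm behind the grasp point.
Start: joints at [1.249, 0.13, 1.488, -0, 1.523, -0.085], TCP at [0.141, 0.583, 0.405] pointing down, gripper open.
Joint ranges: [-2.96, 2.96], [-0.89, 2.26], [0.02, 2.5], [-1.34, 4.48], [0, 2.73], [-2.66, 2.66]. Speed limits (rad/s): [2.39, 2.39, 2.79, 3.14, 3.14, 3.14].

## Interface

Orientations are given as a rotation vector (axis times angle).
In Python, from plant import robot gives the robot as it stands.
- The arm moves only by the tool apply_moves, never from a script. Its argument "series" is a list of rows, each a list of 2 entries, a list of its own where there are three numbers: the shift along the tool's x, y, z in mm, then the turn, a rotation vector about the tool's x, y, z in rad. A call has 1 to 12 rows; each row shifts and turns the commanded pose from where the row before left it, along the tool's axes as they then stand; what a row does not reach is not made up. A row lasts 1/12 s, in which the tool goes at most 41.7 mm and 7.16 degrees, less where a joint would pass 70% of its speed; a pose out of reach is approached as far as the arm can. A call is refused whole if a number of a shift passes 41.7 or a number of a turn 0.125, either way. A call with a gripper value outside its range is refused whole. "claw" is the opening, from 0 (shut) to 1 (fully open), set as the call begins (left out, the last holds). The fingers move at their own pace and stop on an object; "newtons" is the grip in N (left out, the last holds). Time passes only in rows, so rows that do not move let the fingers close. It gives the time, the measured TCP pose, the force, the opening and the grip force at its end, in the units of the state.
- robot.read_state(): the state, without advancing time (a new reading comes with each control period).
- robot.read_camera(name): name is "scene" or "top"; returns (picture, depth): 480x640x3 uint8, blue, green, red; 480x640 float32, m along the optical axis (not along the pixel's ray), 0 where there is no reading.
- robot.calibration(name): a dict with "fx", "fy", "cx", "cy" (pixels), "D" ([k1, k2, p1, p2, k3] as OpenCV has them; the pictures are not rectified), "extrinsics" (4x4, takes a point from world to camera coordinates). Camera axes: x right, y down, z forward; pixel columns grow to the right and rows downward; lengths in m; the calibration is good to about 2 mm. A picture is of the moment at which its call begins. calibration takes no time and is no camera call.
- robot.close_job(): hands the job in; it is judged then, once.
The state is a dict: "t": time; "q": joint angles; "dq": joint speeds; "joint_torque": joint torques, N m; "tool_pos": TCP position; "orientation": TCP orientation; "force": force on the tool from outside, world axes, zero at the start; "wrist_torque": the same for the moment, N m; "opening": finger opening in m; "gripper_force": force on a finger pad.
Only numpy, scipy, OpenCV 4.12 (cv2) and the standard library are available. Lean on these libraries where they do the work, as an engineer would, in place of code of your own. Each camera call takes 0.05 s, during which the arm holds its last target. There are 200 camera calls.

## Working session

There is one attempt and no reset: what is moved stays moved. The work goes in short steps, Python scripts to look and compute and a tool call to move; the robot and the scene stay as the last step left them, time stands still between calls to the robot, and variables do not carry over. Pictures are saved under pics/ and viewed, at most 10 in all, crops included, and the job is handed in when it is done.

Besides the shell and the picture viewer there is one more tool, called after ">>>" as name([rows], argument=value, ...), one row to a line, values as JSON. apply_moves: Moves the arm, as the interface text tells. Its arguments: {"type":"object","properties":{"series":{"type":"array"},"claw":{"type":"number"},"newtons":{"type":"number"}},"required":["series"]}

```bash
mkdir -p pics
cat > h.py <<'E'
import numpy as np, cv2
from plant import robot
def shot(n,f):
    p,d=robot.read_camera(n); cv2.imwrite(f'pics/{f}.png',p); np.savez(f'pics/{f}.npz',p=p,d=d); return p,d
def world(n,d,uv):
    c=robot.calibration(n);K=np.array([[c['fx'],0,c['cx']],[0,c['fy'],c['cy']],[0,0,1]])
    uv=np.array(uv,float).reshape(-1,2)
    n_=cv2.undistortPoints(uv[:,None],K,np.array(c['D'],float))[:,0]
    z=np.array([d[int(round(v)),int(round(u))] for u,v in uv])
    P=np.c_[n_*z[:,None],z,np.ones(len(z))]
    return (P@np.linalg.inv(np.array(c['extrinsics'])).T)[:,:3]
E
python3 - <<'E'
from h import *
for n in('scene','top'): shot(n,n+'0')
s=robot.read_state(); print(s['tool_pos'],s['orientation'],s['opening'],s['force'],s['t'])
print(robot.calibration('top'))
E
```

```text
[0.14065082 0.58307564 0.403811  ] [-3.70996738e-01 -3.11927100e+00  2.52577858e-03] 0.09311007052871717 [-0.56919583 -0.77086751 -0.44867559] 0.1
{'fx': 609.3032629342711, 'fy': 609.3032629342711, 'cx': 307.64748469605433, 'cy': 249.80513386208898, 'D': array([-0.01362992,  0.        ,  0.        ,  0.        ,  0.        ]), 'extrinsics': array([[ 0.07674245, -0.99703286, -0.00600594,  0.11739588],
       [-0.97206944, -0.07347832, -0.22289447,  0.60445701],
       [ 0.2217918 ,  0.02294365, -0.97482408,  1.06249349],
       [ 0.        ,  0.        ,  0.        ,  1.        ]])}
```

View pics/top0.png

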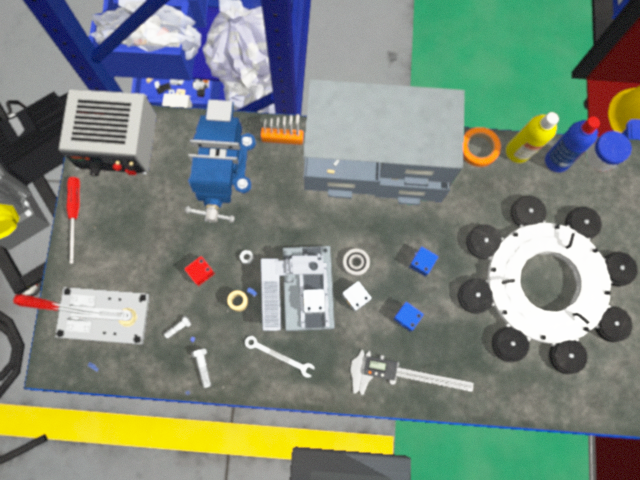

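View pics/scene0.png

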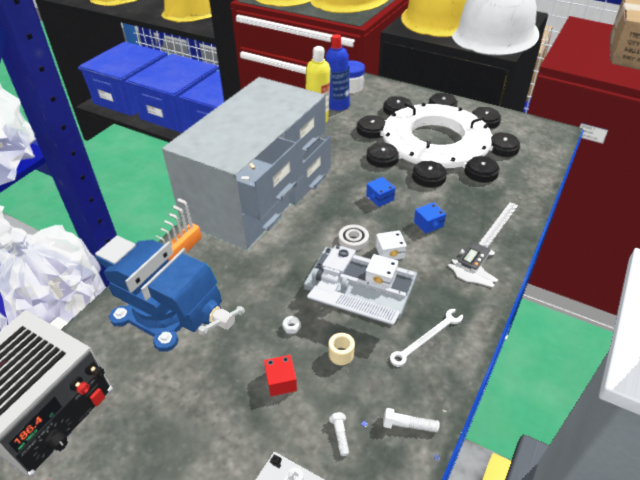

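The top view shows the jig at about (297,288). Block candidates are the white one on the slideway (314,301), the white one on the table (357,295, next_block), blue at (425,262) and (408,317), and red at (199,270). I choose (314,301). The bush is at (237,300), the nut at (246,257) and the bearing at (356,262).

Run:
```python
from h import *
z=np.load('pics/top0.npz');p,d=z['p'],z['d']
c=p[235:345,225:375]; cv2.imwrite('pics/crop0.png',cv2.resize(c,None,fx=5,fy=5,interpolation=cv2.INTER_CUBIC))
# dense cloud of the crop
vv,uu=np.mgrid[235:345,225:375]; uv=np.c_[uu.ravel(),vv.ravel()]
W=world('top',d,uv).reshape(110,150,3); np.save('pics/W.npy',W)
for u,v in [(314,301),(357,295),(290,300),(310,325),(270,290),(237,300),(246,257),(356,262),(290,335)]: print((u,v),W[v-235,u-225].round(4))
# height picture
h=np.clip(W[...,2]/0.09*255,0,255).astype(np.uint8)
cv2.imwrite('pics/h0.png',cv2.resize(cv2.applyColorMap(h,cv2.COLORMAP_JET),None,fx=5,fy=5,interpolation=cv2.INTER_NEAREST))
```

```text
(314, 301) [0.5019 0.1443 0.0502]
(357, 295) [0.5231 0.0639 0.0248]
(290, 300) [0.5045 0.1901 0.0209]
(310, 325) [0.4601 0.1486 0.0209]
(270, 290) [0.5179 0.2283 0.0389]
(237, 300) [ 0.4997  0.2936 -0.0009]
(246, 257) [0.5849 0.284  0.0042]
(356, 262) [0.5915 0.0683 0.0026]
(290, 335) [ 0.4405  0.1856 -0.0023]
```

View pics/crop0.png

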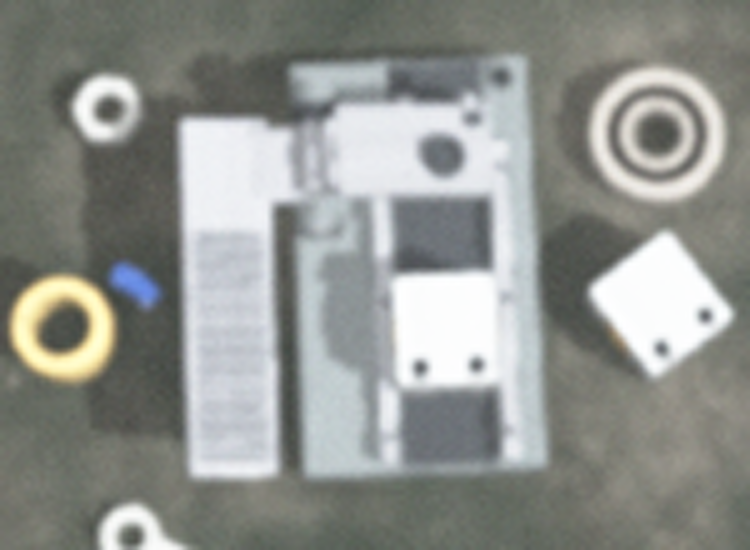

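View pics/h0.png

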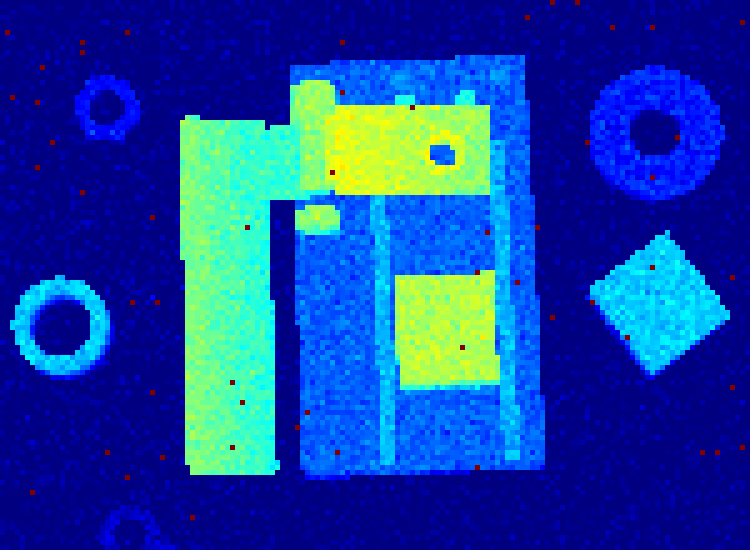

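The crop confirms it: the chosen white block stands between the rails at crop (445,330), with the flap in front of it at (410,150) and the thumb bar at left (230,300). Next I fit the jig frame.

Run:
```python
from h import *
W=np.load('pics/W.npy'); z=W[...,2]
vv,uu=np.mgrid[235:345,225:375]
def rect(m,n):
    m=cv2.morphologyEx(m.astype(np.uint8),cv2.MORPH_OPEN,np.ones((3,3)))>0
    P=W[m][:,:2]; r=cv2.minAreaRect((P*1000).astype(np.float32)); print(n,m.sum(),r,'z',np.median(z[m]).round(4)); return P
C=lambda a,b,c,d:(uu>=225+a/5)&(uu<225+b/5)&(vv>=235+c/5)&(vv<235+d/5)
base=rect(C(283,550,50,485)&(z>.013)&(z<.12),'base')
bar=rect(C(170,285,205,480)&(z>.025)&(z<.12),'bar')
blk=rect(C(385,505,265,400)&(z>.043)&(z<.057),'block')
flap=rect(C(325,495,100,200)&(z>.04)&(z<.1),'flap')
for n,a,b in(('railL',365,400),('railR',485,525)):
    m=C(a,b,205,465)&(z>.0245)&(z<.033); P=W[m][:,:2]
    f=np.polyfit(P[:,0],P[:,1],1); print(n,m.sum(),f,np.arctan(f[0]))
m=C(190,270,230,470); print('bar plane',np.linalg.lstsq(np.c_[W[m][:,:2],np.ones(m.sum())],z[m],rcond=None)[0])
for n,a in(('next',(585,735,230,380)),('bush',(5,115,270,385)),('nut',(70,142,70,145)),('bearing',(585,728,60,205))): rect(C(*a)&(z>.006)&(z<.06),n)
```

```text
base 3982 ((532.6324462890625, 159.40399169921875), (160.9097900390625, 93.47727966308594), 6.848273754119873) z 0.0222
bar 958 ((494.9125671386719, 225.6076202392578), (101.05813598632812, 32.9207763671875), 6.889177322387695) z 0.0411
block 429 ((503.9334411621094, 145.02938842773438), (40.86671829223633, 36.82277297973633), 7.473954677581787) z 0.0497
flap 571 ((569.7568359375, 164.50692749023438), (34.979976654052734, 60.53684997558594), 4.224542617797852) z 0.051
railL 159 [0.11083201 0.11269053] 0.11038151874808724
railR 150 [0.11486789 0.06417893] 0.11436663881317216
bar plane [-0.46424134 -3.00337441  0.94705384]
next 447 ((522.4310302734375, 65.40978240966797), (40.14858627319336, 37.90843963623047), 41.51365280151367) z 0.0294
bush 217 ((496.1766357421875, 289.7745056152344), (34.80300521850586, 34.20268249511719), 4.97951078414917) z 0.0283
nut 80 ((585.6207885742188, 283.20806884765625), (25.067148208618164, 23.94417381286621), 1.419407844543457) z 0.0117
bearing 488 ((590.707275390625, 69.84607696533203), (51.37953567504883, 51.01805114746094), 73.75567626953125) z 0.0137
```

>>> apply_moves([
  [[0,0,0],[0,0,-0.117]],
  [[0,0,0],[0,0,-0.117]],
  [[0,0,0],[0,0,-0.117]],
  [[-20,-32,0],[0,0,0]],
  [[-20,-32,0],[0,0,0]],
  [[-20,-32,0],[0,0,0]],
  [[-20,-32,0],[0,0,0]],
  [[-20,-32,0],[0,0,0]],
  [[-20,-32,0],[0,0,0]],
  [[-20,-32,0],[0,0,0]],
  [[-20,-32,0],[0,0,0]],
  [[-20,-32,0],[0,0,0]],
], claw=0.69)

```text
t: 1.1
tool_pos: [0.353, 0.316, 0.4044]
orientation: [0.18, -3.136, 0.0]
force: [0.0, 0.8, 0.3]
opening: 0.064
gripper_force: 0.0
```

```bash
cat >> h.py <<'E'
from scipy.spatial.transform import Rotation as R
YAW=.117; O=np.array([.5686,.1528])
EX=np.array([np.cos(YAW),np.sin(YAW)]); EY=np.array([-EX[1],EX[0]])
def jig(p): p=np.asarray(p)[:2]-O; return np.array([p@EX,p@EY])*1000
def where(gx,gy,gtip):
    s=robot.read_state(); M=R.from_rotvec(s['orientation']).as_matrix(); p=s['tool_pos']
    w=O+(gx*EX+gy*EY)/1000; tip=p+.186*M[:,2]
    g=np.array([w[0],w[1],gtip/1000])
    print('t',s['t'],'tip jig',jig(tip).round(1),'z',(tip[2]*1000).round(1),'open',s['opening'],'F',np.round(s['force'],2))
    print('tool z',M[:,2].round(3),'yaw err',(np.arctan2(M[1,1],M[0,1])-np.pi/2-YAW).round(4))
    print('go, tool axes mm',(M.T@(g-tip)*1000).round(1))
E
python3 -c "
from h import *
where(-100,39,70)"
```

```text
t 1.1 tip jig [-195.2  187.2] z 218.4 open 0.06400712672173568 F [0.02 0.81 0.3 ]
tool z [-0. -0. -1.] yaw err -0.0025
go, tool axes mm [ -95.6 -147.9  148.4]
```

>>> apply_moves([
  [[-20,-32,0],[0,0,0]],
  [[-20,-32,0],[0,0,0]],
  [[-20,-32,20],[0,0,0]],
  [[-20,-32,20],[0,0,0]],
  [[0,0,30],[0,0,0]],
  [[0,0,30],[0,0,0]],
  [[0,0,0],[0,0,0]],
  [[0,0,0],[0,0,0]],
])

```text
t: 1.77
tool_pos: [0.4444, 0.2006, 0.3041]
orientation: [0.178, -3.132, 0.002]
force: [-0.1, 0.3, 0.6]
opening: 0.0642
gripper_force: 0.0
```

```bash
python3 -c "
from h import *
where(-100,39,55)
p,d=shot('top','top1'); q,e=shot('scene','scene1')
a=cv2.resize(p[200:380,200:440],(800,600)); cv2.imwrite('pics/a1.png',a)
cv2.imwrite('pics/b1.png',cv2.resize(q[180:360,260:500],(800,600)))
"
```

```text
t 1.7667 tip jig [-118.7   61.8] z 118.1 open 0.06424156503081242 F [-0.06  0.28  0.59]
tool z [-0.005 -0.002 -1.   ] yaw err -0.0031
go, tool axes mm [-19.1 -22.7  63. ]
```

View pics/b1.png

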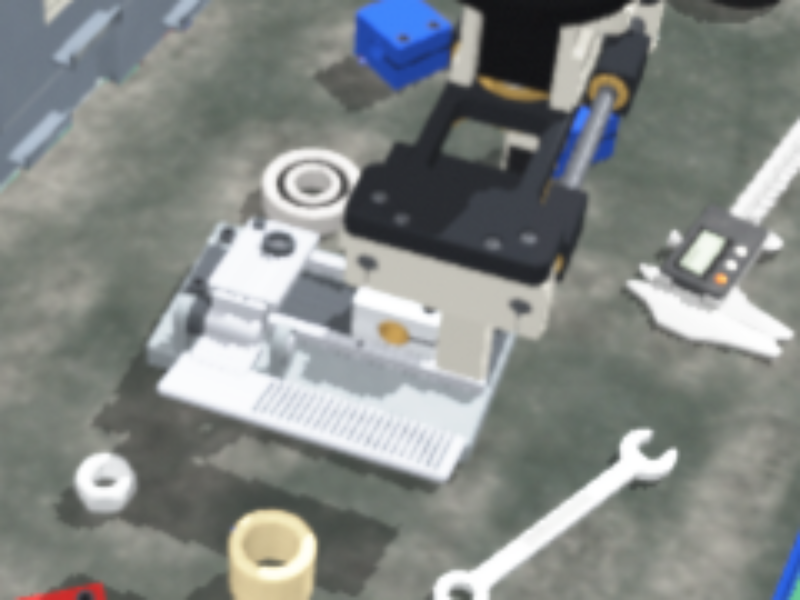

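The view shows the gripper above the mouth of the slideway, with one finger visible at (465,345). Its carriage is wide, so I'll measure the carriage's clearance above the tip from the depth images.

Run:
```python
from h import *
s=robot.read_state(); M=R.from_rotvec(s['orientation']).as_matrix(); tip=s['tool_pos']+.186*M[:,2]
d=np.load('pics/scene1.npz')['d']
vv,uu=np.mgrid[140:330,330:460]
W=world('scene',d,np.c_[uu.ravel(),vv.ravel()])
T=(W-tip)@M*1000; T[:,2]*=-1   # height above tip
T=T[(T[:,2]>-4)&(T[:,2]<180)&(abs(T[:,0])<90)&(abs(T[:,1])<120)]
for a in range(-4,120,6):
    q=T[(T[:,2]>=a)&(T[:,2]<a+6)]
    if len(q)>3: print(a,len(q),'x',np.percentile(q[:,0],[2,98]).round(),'y',np.percentile(q[:,1],[2,98]).round())
```

```text
2 9 x [-3. 12.] y [38. 46.]
8 40 x [-5. 11.] y [38. 47.]
14 43 x [-6. 11.] y [35. 48.]
20 38 x [-5. 11.] y [43. 48.]
26 47 x [-5. 12.] y [45. 48.]
32 48 x [-5. 12.] y [43. 49.]
38 32 x [-6. 12.] y [47. 49.]
44 18 x [-5.  4.] y [-33.  23.]
50 30 x [-7.  4.] y [-34. -30.]
56 38 x [-7.  5.] y [-34. -30.]
62 13 x [-6.  5.] y [-34. -32.]
80 101 x [-30.  37.] y [-34.  87.]
86 281 x [-31.  38.] y [-67.  87.]
92 349 x [-31.  38.] y [-79.  87.]
98 390 x [-31.  38.] y [-79.  87.]
104 665 x [-31.  38.] y [-77.  93.]
110 222 x [-32.  37.] y [-68.  93.]
116 486 x [-29.  37.] y [-67.  95.]
```

>>> apply_moves([
  [[-10,-12,15],[0,0,0]],
  [[-9,-11,15],[0,0,0]],
  [[0,0,18],[0,0,0]],
  [[0,0,12],[0,0,0]],
  [[0,0,0],[0,0,0]],
  [[0,0,0],[0,0,0]],
  [[0,0,0],[0,0,0]],
])

```text
t: 2.45
tool_pos: [0.4672, 0.181, 0.2473]
orientation: [-0.181, 3.134, 0.001]
force: [-0.2, 0.5, -0.2]
opening: 0.0645
gripper_force: 0.0
```

```bash
python3 -c "
from h import *
where(-100,39,28)
q,e=shot('scene','scene2')
cv2.imwrite('pics/b2.png',cv2.resize(q[200:350,280:480],(800,600)))
"
```

```text
t 2.45 tip jig [-97.1  39.9] z 61.3 open 0.06454498405486091 F [-0.22  0.52 -0.17]
tool z [ 0.002  0.001 -1.   ] yaw err -0.0019
go, tool axes mm [ 3.  -0.9 33.3]
```

View pics/b2.png

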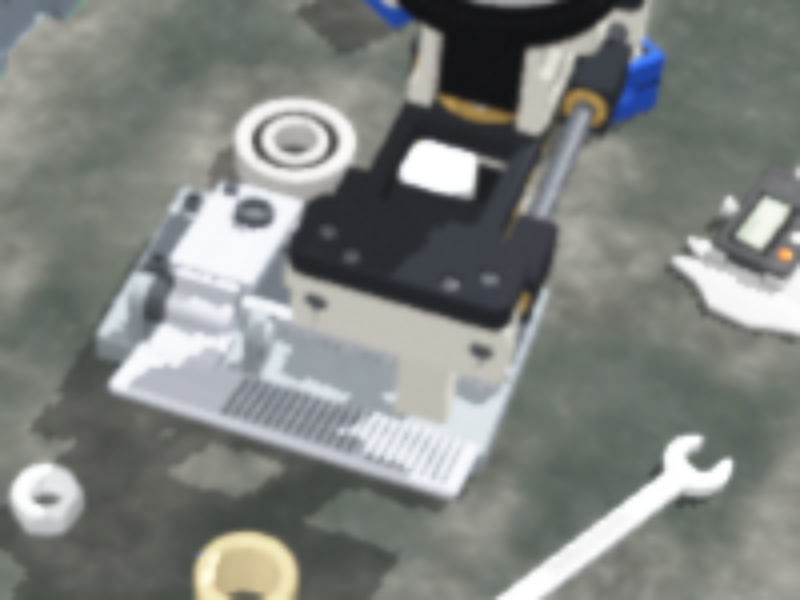

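The finger is over the open end of the bar at crop (430,415), as planned. Backing 4 mm and descending onto it.

>>> apply_moves([
  [[4,0,4],[0,0,0]],
  [[0,0,5],[0,0,0]],
  [[0,0,5],[0,0,0]],
  [[0,0,4],[0,0,0]],
  [[0,0,4],[0,0,0]],
  [[0,0,4],[0,0,0]],
  [[0,0,3],[0,0,0]],
  [[0,0,2],[0,0,0]],
  [[0,0,0],[0,0,0]],
  [[0,0,0],[0,0,0]],
  [[0,0,0],[0,0,0]],
])

```text
t: 3.42
tool_pos: [0.4631, 0.1794, 0.215]
orientation: [0.179, -3.136, 0.002]
force: [-2.7, -5.7, 9.1]
opening: 0.0638
gripper_force: 4.2
```

```bash
cat >> h.py <<'E'
def look(f):
    p,d=shot('top',f)
    vv,uu=np.mgrid[235:345,275:345]; W=world('top',d,np.c_[uu.ravel(),vv.ravel()])
    J=np.array([jig(w) for w in W]); z=W[:,2]*1000
    m=(J[:,0]>-12)&(J[:,0]<18)&(J[:,1]>-17)&(J[:,1]<36)&(z>40)
    A=np.c_[J[m],np.ones(m.sum())]; c=np.linalg.lstsq(A,z[m],rcond=None)[0]; print('flap n',m.sum(),'slope y',c[1].round(3),'z med',np.median(z[m]))
    m=(abs(J[:,1])<15)&(z>44)&(z<56)&(J[:,0]<-16); print('block-top x range',m.sum(),np.percentile(J[m,0],[1,99]).round(1) if m.sum() else '')
E
python3 -c "
from h import *
where(-100,39,28); look('top3')"
```

```text
t 3.4167 tip jig [-101.7   38.5] z 29.0 open 0.06382071902606232 F [-2.7  -5.67  9.05]
tool z [-0.    -0.001 -1.   ] yaw err -0.0028
go, tool axes mm [-1.7  0.5  1. ]
flap n 0 slope y 0.0 z med nan
block-top x range 0
  return _methods._mean(a, axis=axis, dtype=dtype,
  ret = ret.dtype.type(ret / rcount)
```

```bash
cat >> h.py <<'E'
def look(f):
    p,d=shot('scene',f)
    vv,uu=np.mgrid[230:330,290:430]; W=world('scene',d,np.c_[uu.ravel(),vv.ravel()])
    P=W[:,:2]-O; J=np.c_[P@EX,P@EY]*1000; z=W[:,2]*1000
    m=(J[:,0]>-10)&(J[:,0]<16)&(J[:,1]>-8)&(J[:,1]<28)&(z>42)&(z<95)
    c=np.linalg.lstsq(np.c_[J[m],np.ones(m.sum())],z[m],rcond=None)[0]; print('flap n',m.sum(),'slope y',c[1].round(3),'z med',np.median(z[m]).round(1))
    m=(abs(J[:,1])<30)&(z>33)&(z<46)&(J[:,0]<40)&(J[:,1]<21)&(J[:,1]>14); print('block side x range',m.sum(),np.percentile(J[m,0],[3,97]).round(1) if m.sum() else '')
    cv2.imwrite(f'pics/{f}c.png',cv2.resize(p[200:350,280:480],(800,600)))
E
python3 -c "
from h import *
look('scene4')"
```

```text
flap n 324 slope y -0.281 z med 63.8
block side x range 0
```

View pics/scene4c.png

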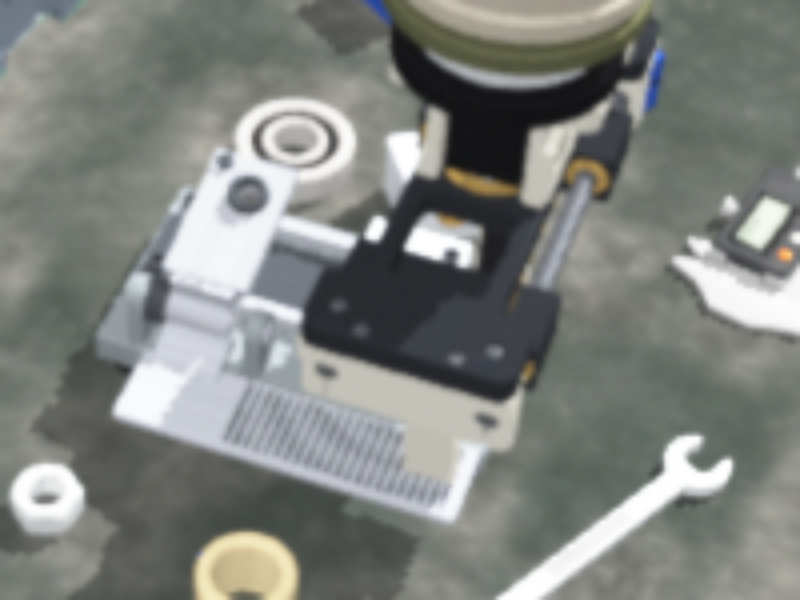

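The flap stands open at about 0.43 rad, seen at crop (235,215), with the block still in front. Now push.

>>> apply_moves([
  [[-5,0,0],[0,0,0]],
  [[-5,0,0],[0,0,0]],
  [[-5,0,0],[0,0,0]],
  [[-5,0,0],[0,0,0]],
  [[-5,0,0],[0,0,0]],
  [[-5,0,0],[0,0,0]],
  [[-5,0,0],[0,0,0]],
  [[-5,0,0],[0,0,0]],
  [[-5,0,0],[0,0,0]],
  [[-5,0,0],[0,0,0]],
  [[0,0,0],[0,0,0]],
  [[0,0,0],[0,0,0]],
])

```text
t: 4.52
tool_pos: [0.5127, 0.1858, 0.2148]
orientation: [0.179, -3.136, -0.001]
force: [-3.3, 0.0, 7.0]
opening: 0.0643
gripper_force: 3.3
```

```bash
python3 -c "
from h import *
where(-27.5,39,28); look('scene5')"
```

```text
t 4.5167 tip jig [-51.7  39.4] z 28.8 open 0.0643457135191173 F [-3.28  0.    7.04]
tool z [-0.  0. -1.] yaw err -0.0029
go, tool axes mm [-24.2  -0.3   0.8]
flap n 113 slope y -0.222 z med 66.4
block side x range 0
```

>>> apply_moves([
  [[-4,0,0],[0,0,0]],
  [[-4,0,0],[0,0,0]],
  [[-4,0,0],[0,0,0]],
  [[-4,0,0],[0,0,0]],
  [[-3,0,0],[0,0,0]],
  [[-2,0,0],[0,0,0]],
  [[0,0,0],[0,0,0]],
  [[0,0,0],[0,0,0]],
])

```text
t: 5.23
tool_pos: [0.5332, 0.1882, 0.2146]
orientation: [0.179, -3.135, -0.0]
force: [-4.5, -0.3, 6.3]
opening: 0.0641
gripper_force: 3.4
```

```bash
python3 -c "
from h import *
where(-27.5,39,28); look('scene6')"
```

```text
t 5.2333 tip jig [-31.3  39.3] z 28.6 open 0.064114734007331 F [-4.46 -0.27  6.33]
tool z [-0.001  0.    -1.   ] yaw err -0.0027
go, tool axes mm [-3.8 -0.3  0.6]
flap n 97 slope y 0.025 z med 69.2
block side x range 0
```

View pics/scene6c.png

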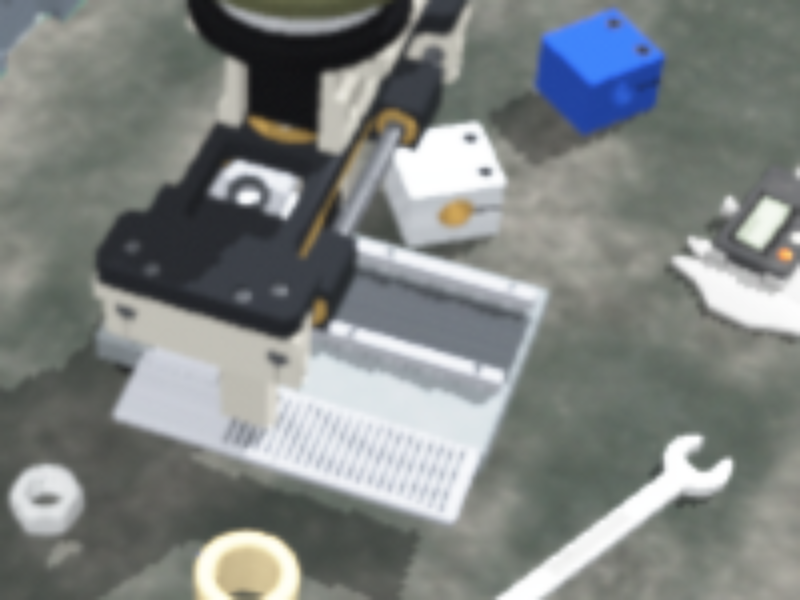

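The slideway behind the finger is empty at (430,310), so the block is under the flap, and the bar is still held down. I'll creep on until the pins react.

>>> apply_moves([
  [[-1,0,0],[0,0,0]],
  [[-1,0,0],[0,0,0]],
  [[0,0,0],[0,0,0]],
  [[0,0,0],[0,0,0]],
])

```text
t: 5.62
tool_pos: [0.5349, 0.1884, 0.2145]
orientation: [0.179, -3.135, -0.0]
force: [-4.7, 0.2, 6.3]
opening: 0.0643
gripper_force: 3.5
```

>>> apply_moves([
  [[-1,0,0],[0,0,0]],
  [[0,0,0],[0,0,0]],
  [[0,0,0],[0,0,0]],
])

```text
t: 5.87
tool_pos: [0.5356, 0.1884, 0.2145]
orientation: [0.179, -3.134, -0.0]
force: [-7.6, -0.9, 8.7]
opening: 0.064
gripper_force: 5.5
```

>>> apply_moves([
  [[-1,0,0],[0,0,0]],
  [[0,0,0],[0,0,0]],
  [[0,0,0],[0,0,0]],
])

```text
t: 6.12
tool_pos: [0.536, 0.1885, 0.2143]
orientation: [0.179, -3.132, 0.0]
force: [-12.4, -1.0, 12.5]
opening: 0.0643
gripper_force: 7.4
```

>>> apply_moves([
  [[-1,0,0],[0,0,0]],
  [[0,0,0],[0,0,0]],
  [[0,0,0],[0,0,0]],
])

```text
t: 6.37
tool_pos: [0.5364, 0.1885, 0.2143]
orientation: [0.179, -3.13, 0.001]
force: [-17.7, -2.2, 17.2]
opening: 0.0642
gripper_force: 10.2
```

The force rises stiffly at jig x ≈ -28, where home was expected (-27.5), so the block is against the pins. Back off and lift.

>>> apply_moves([
  [[2,0,0],[0,0,0]],
  [[3,0,0],[0,0,0]],
  [[3,0,0],[0,0,0]],
  [[0,0,-4],[0,0,0]],
  [[0,0,-6],[0,0,0]],
  [[0,0,-10],[0,0,0]],
  [[0,0,-30],[0,0,0]],
  [[0,0,-35],[0,0,0]],
  [[0,0,-35],[0,0,0]],
  [[30,0,-20],[0,0,0]],
  [[35,0,0],[0,0,0]],
  [[35,0,0],[0,0,0]],
])

```text
t: 7.37
tool_pos: [0.4306, 0.176, 0.3568]
orientation: [-0.178, 3.134, 0.001]
force: [-1.4, -0.9, -0.3]
opening: 0.064
gripper_force: 0.0
```

>>> apply_moves([
  [[20,30,0],[0,0,0]],
  [[20,35,0],[0,0,0]],
  [[20,35,0],[0,0,0]],
  [[20,35,0],[0,0,0]],
  [[0,35,0],[0,0,0]],
  [[0,35,0],[0,0,0]],
  [[0,0,0],[0,0,0]],
  [[0,0,0],[0,0,0]],
])

```text
t: 8.03
tool_pos: [0.3274, 0.3718, 0.3545]
orientation: [0.184, -3.135, 0.002]
force: [-0.0, -0.5, -0.6]
opening: 0.0642
gripper_force: 0.0
```

Run:
```python
from h import *
where(0,0,100)
p,d=shot('top','top7'); look('scene7')
cv2.imwrite('pics/a7.png',cv2.resize(p[235:345,225:375],(750,550),interpolation=cv2.INTER_CUBIC))
vv,uu=np.mgrid[235:345,225:375]; W=world('top',d,np.c_[uu.ravel(),vv.ravel()])
P=W[:,:2]-O; J=np.c_[P@EX,P@EY]*1000; z=W[:,2]*1000
m=(J[:,0]>-12)&(J[:,0]<18)&(J[:,1]>-17)&(J[:,1]<36)&(z>46)&(z<62)
print('flap slope',np.linalg.lstsq(np.c_[J[m],np.ones(m.sum())],z[m],rcond=None)[0].round(3),np.median(z[m]))
m=(J[:,0]>-40)&(J[:,0]<-15.5)&(abs(J[:,1])<14)&(z>44); print('block near edge x',np.percentile(J[m,0],[2,10]).round(1),m.sum())
```

```text
t 8.0333 tip jig [-214.2  245.5] z 168.5 open 0.06415175213697699 F [-0.03 -0.46 -0.62]
tool z [-0.001 -0.001 -1.   ] yaw err 0.0003
go, tool axes mm [-214.2 -245.4   68.5]
flap n 279 slope y -0.066 z med 56.0
block side x range 30 [-21.4 -12.8]
flap slope [-1.7000e-02 -7.0000e-03  5.5901e+01] 55.742190544499024
block near edge x [-20.6 -20.2] 42
```

View pics/a7.png

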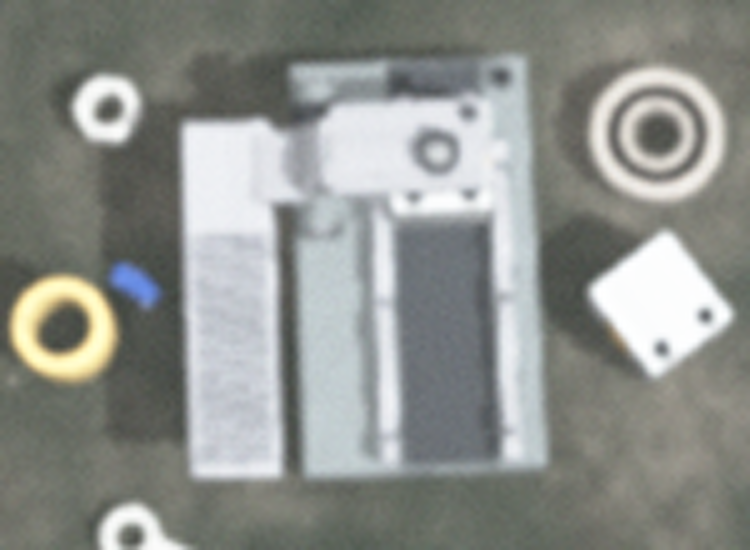

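The block is under the flap with its near edge at jig x = -20.5, so it is home. The flap is level at 56 mm (20+30+6), and the bushing, nut, bearing and second block have not moved.

```bash
python3 -c "
from plant import robot
print(robot.close_job())"
```

```text
the job is handed in; nothing more can be done
None
```

The block is home against the stop pins, with its near edge measured within about 0.5 mm of the expected place. The flap has sprung shut flat on top of it, the other loose things have not moved, and I handed the job in at about 8 s; no verdict came back.

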